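# Return mixed hobby-shop stock to its trays

### The arm

A 6-joint arm with a two-finger parallel gripper is mounted at the origin on the work surface. World frame = base frame: x ahead of the robot, y to its left, z up, the work surface at z = 0. Lengths are in mm, angles in degrees, forces in N, time in s.
With the tool pointing down it reaches from about 300 to 850 mm from the base axis. Payload 4.2 kg.
Tool frame: the origin (TCP) lies midway between the tips of the shut fingers; the grasp point (between the pads) lies 19 mm behind it (env.grasp_offset is the distance from the TCP to the grasp point, in mm); z points along the fingers, y is the line along which they close (so a half turn about z gives the same grasp; the last joint's range is limited). The gripper opens to 91 mm and grips with 3 to 60 N. Pads are 32 mm wide; open, the fingers measure 118 mm over their backs; the gripper's body (76 mm by 178 mm) begins 60 mm behind the grasp point.
Start: joints at [-70.417, 18.312, 89.639, -0, 72.044, -1.146], TCP at [203.53, -537.791, 213.976] pointing down, gripper open.
Joint ranges: [-177.97, 177.97], [-48.28, 115.42], [12.27, 149.76], [-77.06, 257.06], [2.81, 150.46], [-146.56, 146.56]. Speed limits (degrees/s): [147.25, 147.25, 180, 180, 180, 180].

### API

Orientations are given as [roll, pitch, yaw] about the fixed x, y, z axes, in that order (R = Rz(yaw) Ry(pitch) Rx(roll)).
In Python, from workcell import env, optics gives the robot as it stands. The module is installed in compiled form; this text tells all that it offers.
- The arm moves only by the tool send_rows, never from a script. Its argument "targets" is a list that holds one entry, the list of rows, each a list of 7 numbers: the turn, a rotation vector about the world's x, y, z scaled (see below), then the shift along the world's x, y, z scaled (see below), then the closure, from -1 (fully open) to 1 (shut). In form: [[[rx, ry, rz, x, y, z, gripper], ...]]. A call has 1 to 12 rows; each row shifts and turns the commanded pose from where the row before left it; what a row does not reach is not made up. The controller multiplies each number of a shift by 0.2 m and each number of a turn by pi/2 rad. A row lasts 1/10 s, in which the tool goes at most 50 mm and 8.59 degrees, less where a joint would pass 70% of its speed; a pose out of reach is approached as far as the arm can. A call with a number of a shift or a turn outside -1 to 1 is refused whole. A call with a gripper value outside its range is refused whole. The fingers move at their own pace and stop on an object; "grip_force" is the grip in N (left out, the last holds). Time passes only in rows, so rows that do not move let the fingers close. It gives the time, the measured TCP pose, the force, the opening and the grip force at its end, in the units of the state.
- env.state(): the state, without advancing time (a new reading comes with each control period).
- optics.grab_frame(name): name is "side" or "top" or "wrist"; returns (picture, depth): 420x560x3 uint8, red, green, blue; 420x560 float32, mm along the optical axis (not along the pixel's ray), 0 where there is no reading.
- optics.camera_info(name): a dict with "camera_matrix" (3x3 intrinsics, pixels), "R" (3x3) and "t" (3): a world point X has camera coordinates R X + t; the wrist camera has in their place "mount" (4x4, takes a point from camera to tool coordinates, whose origin is the TCP and whose axes are the flange's). Camera axes: x right, y down, z forward; pixel columns grow to the right and rows downward; lengths in mm; the calibration is good to about 2 mm. A picture is of the moment at which its call begins: read the wrist's pose just before it. camera_info takes no time and is no camera call.
- env.job_done(): hands the job in; it is judged then, once.
Trained networks look in the newest picture that a camera, given by its name, has taken for a name from the list of things; names that differ only in an ending like _2 or _b are one class to them, and where a whole thing is asked for, a point or a joint stands for the part that bears it (a point fixed in the world has none). Each returns a list of dicts, best first, with "conf" (0 to 1); they miss things now and then, are a little off and sometimes report something else, mostly with a low value. They report only what shows in the picture. A call takes as long as a camera call. They do not tell look-alikes from the thing itself.
- optics.silhouettes(camera, name): "mask" (420x560 bool, what is visible of it) and "at" ([column, row] in pixels, amid what is visible of it).
- optics.place_of(camera, name): "at" ([column, row] in pixels: a listed point, or the origin of a listed thing).
The state is a dict: "time_s": time; "qpos": joint angles; "qvel": joint speeds; "effort": joint torques, N m; "ee_pos": TCP position; "ee_rot": TCP orientation; "force": force on the tool from outside, world axes, zero at the start; "torque": the same for the moment, N m; "gripper_width": finger opening in mm; "gripper_force": force on a finger pad.
Only numpy, scipy, OpenCV 4.12 (cv2) and the standard library are available. Lean on these libraries where they do the work, as an engineer would, in place of code of your own. Each camera call takes 0.05 s, during which the arm holds its last target. There are 200 camera calls.

### The job

Put the loose stock on the counter back where it belongs: stand the two round paint jars, the two square cement bottles and the spray can upright in the cardboard tray that already holds its own kind, on the empty floor in front of the row. Set each one down gently rather than dropping it, and leave the kit box and the roll of tape where they are.

Things in the scene. Friction and masses are not known exactly. Their poses are not given: they have to be found in the camera images.
- jar_a: One of two identical round paint jars, squat: 38 dia x 44 mm high, grey body to 29 mm with a paper label, flat white screw cap (37 dia) above; about 70 g. Starts upright on the counter. Origin at the centre of its underside, z up through the cap.
- jar_b: One of two identical round paint jars, squat: 38 dia x 44 mm high, grey body to 29 mm with a paper label, flat white screw cap (37 dia) above; about 70 g. Starts upright on the counter. Origin at the centre of its underside, z up through the cap.
- square_a: One of two identical square cement bottles: glass body with paper label, 36 x 36 mm with rounded corners and 42 mm high, then a short neck and a round white screw cap, 28 dia, from 47 mm to the top at 68 mm; about 100 g. Starts upright on the counter. Origin at the centre of its underside, x and y square to its flat sides, z up.
- square_b: One of two identical square cement bottles: glass body with paper label, 36 x 36 mm with rounded corners and 42 mm high, then a short neck and a round white screw cap, 28 dia, from 47 mm to the top at 68 mm; about 100 g. Starts upright on the counter. Origin at the centre of its underside, x and y square to its flat sides, z up.
- spray_can: Small spray paint can: 40 dia x 126 mm high, aluminium body with a paper label to 90 mm, smooth white cap (38.6 dia) above; about 140 g. Starts upright on the counter. Origin at the centre of its underside, z up.
- jar_tray: Fixed cardboard tray with a back row of four fixed round paint jars (38 dia x 44 mm), row centres at x=+48. All three trays, in any order: outside 150 (x) x 190 (y) mm, board 4 thick, walls 20 high at front (-x, near the robot), 30 at the sides, 45 at back, from the counter. Origin: centre of underside, x to the row, z up. Empty floor (top at 4): x -71 to +27, y -89 to +89.
- square_tray: Fixed cardboard tray with a back row of four fixed square cement bottles (36 x 36 x 68 mm), row centres at x=+48. All three trays, in any order: outside 150 (x) x 190 (y) mm, board 4 thick, walls 20 high at front (-x, near the robot), 30 at the sides, 45 at back, from the counter. Origin: centre of underside, x to the row, z up. Empty floor (top at 4): x -71 to +27, y -89 to +89.
- can_tray: Fixed cardboard tray with a back row of four fixed spray cans (40 dia x 126 mm), row centres at x=+48. All three trays, in any order: outside 150 (x) x 190 (y) mm, board 4 thick, walls 20 high at front (-x, near the robot), 30 at the sides, 45 at back, from the counter. Origin: centre of underside, x to the row, z up. Empty floor (top at 4): x -71 to +27, y -89 to +89.
- kit_box: Bystander: boxed model kit lying flat at the left of the counter, 120 x 190 x 47 mm. Origin at the centre of its underside.
- tape_roll: Bystander: yellow roll of masking tape lying flat at the right of the counter, 84 dia x 18 mm. Origin at the centre of its underside.
Not all that is in view belongs to the job. Leave any green or turquoise look-alike of the jar_tray alone.

How it is judged (in metres and radians):
At the end, for the whole second after the job is handed in: Jars in the jar tray, square bottles in the square-bottle tray, can in the can tray: each inside the walls in front of the row, on the tray floor (underside under 10 mm above the tray underside; floor at 4 mm), upright within 0.12 rad, released, at rest (x of jar_a in the frame of jar_tray between -0.07 and 0.035 m and y of jar_a in the frame of jar_tray between -0.088 and 0.088 m and z of each of jar_a, jar_b in the frame of jar_tray below 0.01 m and angle between each of jar_a, jar_b, square_a, square_b, spray_can's own z axis and vertical below 0.12 rad and linear speed of each of jar_a, jar_b, square_a, square_b, spray_can below 0.02 m/s and contact force between each of jar_a, jar_b, square_a, square_b, spray_can and the fingers below 0.1 N and x of jar_b in the frame of jar_tray between -0.07 and 0.035 m and y of jar_b in the frame of jar_tray between -0.088 and 0.088 m and x of square_a in the frame of square_tray between -0.07 and 0.035 m and y of square_a in the frame of square_tray between -0.088 and 0.088 m and z of each of square_a, square_b in the frame of square_tray below 0.01 m and x of square_b in the frame of square_tray between -0.07 and 0.035 m and y of square_b in the frame of square_tray between -0.088 and 0.088 m and x of spray_can in the frame of can_tray between -0.07 and 0.035 m and y of spray_can in the frame of can_tray between -0.088 and 0.088 m and z of spray_can in the frame of can_tray below 0.01 m); the robot touches nothing.
It fails at once if a jar, bottle or can is dropped: it falls free of the fingers from more than about 2 cm ((linear speed of jar_a above 0.65 m/s and contact force between jar_a and the fingers below 0.05 N) or (linear speed of jar_b above 0.65 m/s and contact force between jar_b and the fingers below 0.05 N) or (linear speed of square_a above 0.65 m/s and contact force between square_a and the fingers below 0.05 N) or (linear speed of square_b above 0.65 m/s and contact force between square_b and the fingers below 0.05 N) or (linear speed of spray_can above 0.65 m/s and contact force between spray_can and the fingers below 0.05 N)).
It fails at once if kit_box is pushed more than 3 cm from its place (distance of kit_box from where it was at the start of the episode above 0.03 m).
It fails at once if tape_roll is pushed more than 3 cm from its place (distance of tape_roll from where it was at the start of the episode above 0.03 m).
It also fails if it takes over 122 s, if anything falls off the work surface, if the arm or the gripper's body presses on something with over 40 N, if the wrist force passes 120 N, or if a joint passes its speed limit or range.

## Working session

There is one attempt and no reset: what is moved stays moved. The work goes in short steps, Python scripts to look and compute and a tool call to move; the robot and the scene stay as the last step left them, time stands still between calls to the robot, and variables do not carry over. Pictures are saved under pics/ and viewed, at most 14 in all, crops included, and the job is handed in when it is done.

Besides the shell and the picture viewer there is one more tool, called after ">>>" by a JSON object that holds its "api" and its "payload". send_rows: Moves the arm, as the interface text tells. Its arguments: {"type":"object","properties":{"targets":{"type":"array"},"grip_force":{"type":"number"}},"required":["targets"]}

```bash
mkdir -p pics; cat > h.py <<'E'
import numpy as np, cv2
from workcell import env, optics
def grab(n,save=None):
    p,d=optics.grab_frame(n)
    if save: cv2.imwrite('pics/'+save,cv2.cvtColor(p,cv2.COLOR_RGB2BGR))
    return p,d
def world(n,d):
    i=optics.camera_info(n);K=np.array(i['camera_matrix']);R=np.array(i['R']);t=np.array(i['t'])
    v,u=np.mgrid[:d.shape[0],:d.shape[1]]
    c=np.stack([(u-K[0,2])/K[0,0]*d,(v-K[1,2])/K[1,1]*d,d],-1)
    return (c-t)@R
E
python3 - <<'E'
from h import *
s=env.state();print(s)
for n in('top','side'):
    p,d=grab(n,n+'1.png');W=world(n,d);np.save(n+'.npy',W)
    for k in['jar_a','square_a','spray_can','jar_tray','square_tray','can_tray','kit_box','tape_roll']:
        for r in optics.silhouettes(n,k):
            m=r['mask']&(d>0);q=W[m]
            if len(q)<5: continue
            z=np.percentile(q[:,2],95); tq=q[q[:,2]>z-6]
            print(n,k,round(r['conf'],2),np.round(r['at']),m.sum(),'top',round(z),'c',np.round((tq.min(0)+tq.max(0))/2),'med',np.round(np.median(tq,0)),'ext',np.round(np.ptp(tq,axis=0)))
E
```

```text
{'time_s': 0.0, 'qpos': array([-7.04158677e+01,  1.83510568e+01,  8.97066166e+01, -4.48714558e-04,
        7.20438765e+01, -1.14359731e+00]), 'qvel': array([-0.05415212,  0.08074745,  0.02626412,  0.02733947,  0.0206081 ,
        0.00172454]), 'effort': array([ 2.18844660e-03, -4.12457657e+01, -2.31970632e+01,  7.31473952e-02,
        4.57364798e-02, -1.43874754e-04]), 'ee_pos': array([ 203.35775488, -537.29442854,  213.12471565]), 'ee_rot': array([-1.79898462e+02, -1.60022685e-03,  2.07278669e+01]), 'force': array([-0.28553776, -0.05968008,  0.03089542]), 'torque': array([ 0.02194633, -0.00035662,  0.00240608]), 'gripper_force': 0.0, 'gripper_width': 91.28749949055575}
top jar_a 0.69 [364. 218.] 143 top 49 c [ 431. -259.   47.] med [ 430. -257.   46.] ext [35. 33.  8.]
top jar_a 0.67 [278. 200.] 138 top 50 c [490.  -4.  48.] med [490.  -4.  46.] ext [35. 35.  9.]
top square_a 0.73 [190. 223.] 179 top 71 c [429. 248.  70.] med [430. 249.  70.] ext [26. 26. 10.]
top square_a 0.61 [314. 211.] 165 top 72 c [ 456. -111.   70.] med [ 455. -111.   69.] ext [26. 23.  9.]
top spray_can 0.71 
[... 1671 characters left out ...]
 47 c [676. 251.  48.] med [673. 264.  46.] ext [ 56. 192.  13.]
side jar_tray 0.78 [147. 368.] 6310 top 47 c [727. 521.  47.] med [721. 532.  46.] ext [ 97. 191.  11.]
side jar_tray 0.73 [359. 313.] 4679 top 47 c [282. 264.  47.] med [279. 276.  46.] ext [ 56. 194.  12.]
side square_tray 0.87 [220. 198.] 3256 top 69 c [713.  -5.  70.] med [712.   3.  69.] ext [ 32. 157.  13.]
side can_tray 0.86 [257. 141.] 2895 top 128 c [ 644. -243.  129.] med [ 642. -238.  127.] ext [ 45. 173.  13.]
side kit_box 0.62 [244. 380.] 4989 top 49 c [455. 487.  48.] med [455. 493.  46.] ext [131. 198.   9.]
side tape_roll 0.54 [322. 108.] 337 top 19 c [ 447. -453.   18.] med [ 448. -455.   16.] ext [80. 90.  9.]
```

```bash
python3 - <<'E'
from h import *
a=cv2.imread('pics/top1.png')
cv2.imwrite('pics/v1.png',cv2.resize(a[90:350,60:460],(800,520),interpolation=cv2.INTER_CUBIC))
for n in('top','side'):
    W=np.load(n+'.npy');i=optics.camera_info(n);R=np.array(i['R']);print(n,'cam',np.round(-R.T@np.array(i['t'])),np.round(R,2).tolist(),'table z',np.nanmedian(W[(abs(W[...,2])<12)][:,2]))
    # tape colour / tray: print image means
E
```

```text
top cam [ 393.   19. 1394.] [[-0.03, -1.0, 0.02], [-1.0, 0.03, -0.04], [0.04, -0.02, -1.0]] table z 1.310986313890385
side cam [ 275.  881. 1153.] [[-0.98, -0.21, 0.0], [-0.17, 0.76, -0.63], [0.13, -0.62, -0.78]] table z -1.3996648643430714
```

View pics/v1.png

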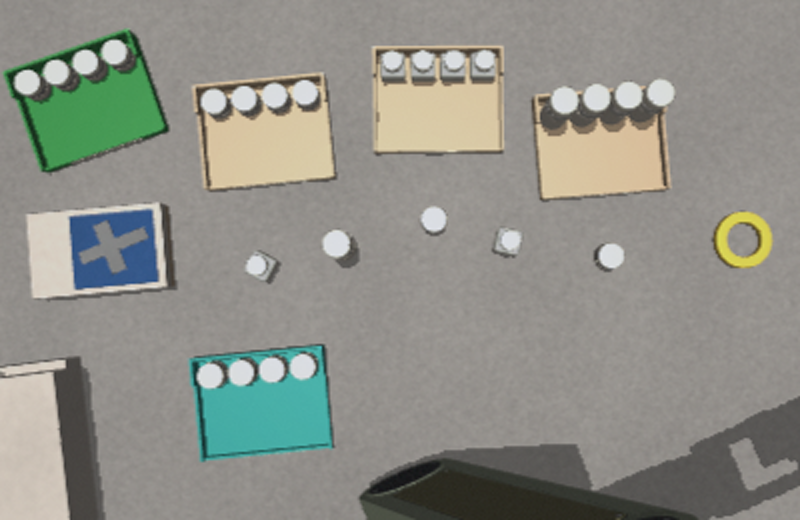

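View pics/side1.png

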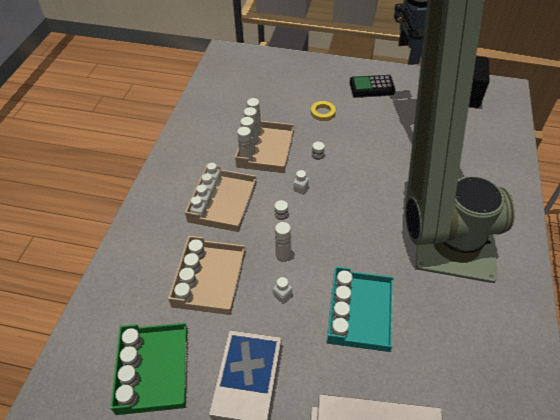

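Look-alikes: the jar tray could be the cardboard (191,156), green (102,142) or turquoise (194,291) one. I choose the cardboard tray. The loose jars are at (364,218) and (278,200), the squares at (190,223) and (314,211), and the can at (228,214). The other white caps are in the fixed rows.

```bash
python3 - <<'E'
from h import *
print(np.round(optics.camera_info('wrist')['mount'],3).tolist(), np.array(optics.camera_info('wrist')['camera_matrix']).tolist())
# rows: cap-top points near each row
reg={'jar':(676,248,44),'square':(713,-10,68),'can':(645,-246,126)}
for n in('top','side'):
    W=np.load(n+'.npy').reshape(-1,3)
    for k,(x,y,h) in reg.items():
        q=W[(abs(W[:,0]-x)<45)&(abs(W[:,1]-y)<105)&(abs(W[:,2]-h-1)<6)]
        if k=='jar': q=q[abs(q[:,1]-y)<85]
        a=np.polyfit(q[:,1],q[:,0],1); psi=-np.arctan(a[0])
        yc=(np.percentile(q[:,1],1)+np.percentile(q[:,1],99))/2; xc=np.polyval(a,yc)
        # floor: points z 0..10 cardboard inside
        c=np.array([xc-48*np.cos(psi),yc-48*np.sin(psi)])
        print(n,k,'psi',round(np.degrees(psi),1),'row',round(xc),round(yc),'ctr',np.round(c),len(q))
a=cv2.imread('pics/top1.png')
cv2.imwrite('pics/v2.png',cv2.resize(a[130:180,150:240],(720,400),interpolation=cv2.INTER_CUBIC))
E
```

```text
[[-0.0, -0.957, -0.291, 81.896], [1.0, 0.0, -0.001, -1.067], [0.001, -0.291, 0.957, -169.894], [0.0, 0.0, 0.0, 1.0]] [[346.01910362694224, 0.0, 281.91098795586396], [0.0, 346.01910362694224, 216.0662938309119], [0.0, 0.0, 1.0]]
top jar psi 3.6 row 678 245 ctr [630. 242.] 524
top square psi -0.8 row 714 -16 ctr [666. -15.] 230
top can psi 3.3 row 644 -250 ctr [ 596. -252.] 484
side jar psi 4.6 row 674 250 ctr [627. 246.] 745
side square psi -0.9 row 712 -7 ctr [664.  -7.] 290
side can psi 3.3 row 643 -243 ctr [ 595. -246.] 411
```

View pics/v2.png

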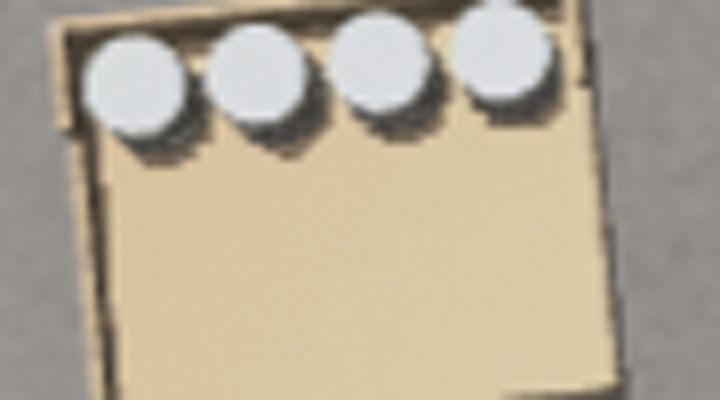

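>>> {"api": "send_rows", "payload": {"targets": [[[0, 0, -0.077, 0.06, 0.2, 0.04, -1], [0, 0, -0.077, 0.1, 0.22, 0.04, -1], [0, 0, -0.076, 0.1, 0.22, 0.04, -1], [0, 0, 0, 0.1, 0.22, 0.04, -1], [0, 0, 0, 0.1, 0.22, 0.04, -1], [0, 0, 0, 0.1, 0.22, 0.04, -1], [0, 0, 0, 0.1, 0.22, 0.04, -1], [0, 0, 0, 0.1, 0.22, 0.04, -1], [0, 0, 0, 0.1, 0.22, 0, -1], [0, 0, 0, 0.1, 0.22, 0, -1], [0, 0, 0, 0.1, 0.22, 0, -1], [0, 0, 0, 0, 0.22, 0, -1]]]}}

```text
time_s: 2.1
ee_pos: [417.3, -11.7, 278.1]
ee_rot: [-180.0, -0.1, 0.1]
force: [0.1, 0.2, 0.5]
gripper_width: 91.2
gripper_force: 0.0
```

The crop shows the plain cardboard tray with four round white caps, so it is the real jar tray. Next I look from the wrist.

```bash
cat >> h.py <<'E'
from scipy.spatial.transform import Rotation as Ro
def wristW(save=None):
    s=env.state();p,d=grab('wrist',save)
    M=np.array(optics.camera_info('wrist')['mount']);K=np.array(optics.camera_info('wrist')['camera_matrix'])
    v,u=np.mgrid[:420,:560]
    c=np.stack([(u-K[0,2])/K[0,0]*d,(v-K[1,2])/K[1,1]*d,d],-1)
    t=c@M[:3,:3].T+M[:3,3]
    R=Ro.from_euler('xyz',s['ee_rot'],degrees=True).as_matrix()
    return p,d,t@R.T+np.array(s['ee_pos']),s
def find(W,d,names):
    for k in names:
        for r in optics.silhouettes('wrist',k):
            if r['conf']<.35: continue
            q=W[r['mask']&(d>0)]
            if len(q)<30: continue
            z=np.percentile(q[:,2],97); tq=q[abs(q[:,2]-z)<4].astype(np.float32)
            (cx,cy),rad=cv2.minEnclosingCircle(np.ascontiguousarray(tq[:,:2]))
            c=(np.percentile(tq,1,axis=0)+np.percentile(tq,99,axis=0))/2
            o=''
            if k[0]=='s' and k[1]=='q':
                b=q[(q[:,2]>34)&(q[:,2]<46)].astype(np.float32)
                if len(b)>20: o='body rect '+str(cv2.minAreaRect(np.ascontiguousarray(b[:,:2])))
            print(k,round(r['conf'],2),np.round(r['at']),len(q),'z',round(z),'c',np.round(c,1),'circ',round(cx),round(cy),round(rad),o)
E
python3 - <<'E'
from h import *
p,d,W,s=wristW('w1.png');find(W,d,['jar_a','square_a','spray_can','square_tray'])
q=W[(d>0)];print('table',np.median(q[abs(q[:,2])<12][:,2]))
E
```

```text
jar_a 0.78 [271. 121.] 858 z 45 c [485.6   1.7  43.3] circ 486 2 18 
jar_a 0.73 [478. 173.] 1300 z 44 c [ 426.7 -253.1   42.9] circ 426 -253 19 
square_a 0.92 [ 64. 177.] 1768 z 68 c [425.5 253.4  66.8] circ 425 253 15 body rect ((425.6881408691406, 253.2621307373047), (35.5477409362793, 34.76646423339844), 60.97093200683594)
square_a 0.67 [361. 150.] 1178 z 68 c [ 451.9 -105.7   66.9] circ 452 -106 14 body rect ((451.408935546875, -105.58097076416016), (36.48042297363281, 35.81935119628906), 75.60392761230469)
spray_can 0.96 [141. 160.] 2614 z 126 c [450.8 135.3 124.8] circ 451 136 19 
square_tray 0.93 [285.  17.] 5614 z 28 c [599.4  -8.7  27.6] circ 601 -9 95 
square_tray 0.73 [142. 156.] 2752 z 126 c [450.8 135.3 124.8] circ 451 136 19 body rect ((455.0611572265625, 124.88642883300781), (39.3858642578125, 16.245588302612305), 23.063182830810547)
square_tray 0.45 [478. 173.] 1306 z 44 c [ 426.2 -252.7   42.9] circ 426 -253 18 body rect ((426.36505126953125, -252.78448486328125), (35.23201370239258, 35.598934173583984), 83.78128051757812)
table -0.3036826913281061
```

View pics/w1.png

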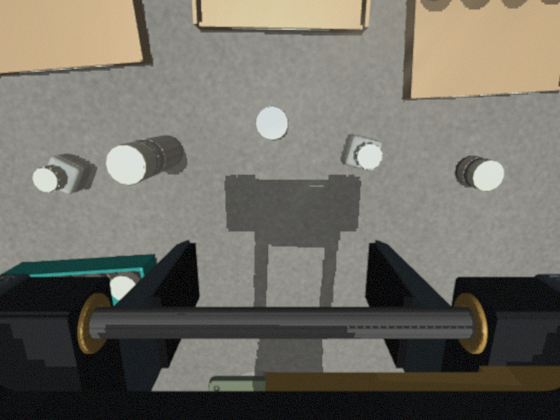

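>>> {"api": "send_rows", "payload": {"targets": [[[0, 0, 0, 0.17, 0.03, -0.15, -1], [0, 0, 0, 0.17, 0.035, -0.15, -1], [0, 0, 0, 0, 0, -0.24, -1], [0, 0, 0, 0, 0, -0.24, -1], [0, 0, 0, 0, 0, -0.24, -1], [0, 0, 0, 0, 0, -0.24, -1], [0, 0, 0, 0, 0, -0.05, -1], [0, 0, 0, 0, 0, -0.03, -1], [0, 0, 0, 0, 0, 0, 1], [0, 0, 0, 0, 0, 0, 1], [0, 0, 0, 0, 0, 0, 1], [0, 0, 0, 0, 0, 0, 1]]], "grip_force": 20}}

```text
time_s: 3.55
ee_pos: [484.5, -0.8, 11.3]
ee_rot: [180.0, -0.2, 0.0]
force: [0.2, 0.3, -0.3]
gripper_width: 62.1
gripper_force: 0.0
```

>>> {"api": "send_rows", "payload": {"targets": [[[0, 0, 0, 0, 0, 0, 1], [0, 0, 0, 0, 0, 0, 1], [0, 0, 0, 0, 0, 0, 1], [0, 0, 0, 0, 0, 0, 1], [0, 0, 0, 0, 0, 0, 1], [0, 0, 0, 0, 0, 0.15, 1], [0, 0, 0, 0, 0, 0.2, 1], [0, 0, 0, 0, 0, 0.15, 1]]]}}

```text
time_s: 4.35
ee_pos: [483.8, -0.8, 111.5]
ee_rot: [180.0, -0.0, 0.0]
force: [0.3, -0.2, -1.3]
gripper_width: 36.9
gripper_force: 20.0
```

>>> {"api": "send_rows", "payload": {"targets": [[[0, 0, 0.022, 0.122, 0.206, 0, 1], [0, 0, 0.022, 0.122, 0.206, 0, 1], [0, 0, 0, 0.122, 0.206, 0, 1], [0, 0, 0, 0.122, 0.206, 0, 1], [0, 0, 0, 0.122, 0.206, 0, 1], [0, 0, 0, 0, 0, -0.1, 1], [0, 0, 0, 0, 0, -0.2, 1], [0, 0, 0, 0, 0, -0.1, 1], [0, 0, 0, 0, 0, -0.04, 1], [0, 0, 0, 0, 0, -0.02, 1], [0, 0, 0, 0, 0, 0, 1]]]}}

```text
time_s: 5.45
ee_pos: [606.0, 205.2, 18.3]
ee_rot: [-180.0, -0.0, 4.0]
force: [-0.6, 0.0, -0.1]
gripper_width: 37.3
gripper_force: 20.0
```

```bash
python3 - <<'E'
from h import *
s=env.state();print(s['ee_pos'],s['force'])
grab('side','s2.png')
a=cv2.imread('pics/s2.png');cv2.imwrite('pics/s2c.png',cv2.resize(a[210:330,130:310],(720,480),interpolation=cv2.INTER_CUBIC))
E
```

```text
[605.96744424 205.2150271   18.3391934 ] [-0.63180046  0.00097224 -0.10099183]
```

View pics/s2c.png

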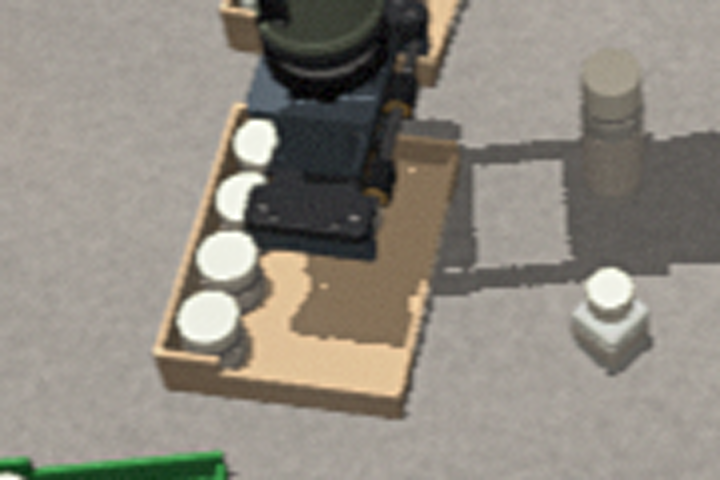

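The gripper is well inside the cardboard tray, in front of the row. I set the jar down, part open, and lift.

>>> {"api": "send_rows", "payload": {"targets": [[[0, 0, 0, 0, 0, -0.008, 1], [0, 0, 0, 0, 0, -0.005, 1], [0, 0, 0, 0, 0, 0, 0.3], [0, 0, 0, 0, 0, 0, -0.1], [0, 0, 0, 0, 0, 0, -0.2], [0, 0, 0, 0, 0, 0, -0.2], [0, 0, 0, 0, 0, 0, -0.2], [0, 0, 0, 0, 0, 0.1, -0.2], [0, 0, 0, 0, 0, 0.24, -0.2], [0, 0, 0, 0, 0, 0.24, -0.2]]]}}

```text
time_s: 6.5
ee_pos: [604.7, 205.0, 131.6]
ee_rot: [180.0, 0.2, 4.0]
force: [0.7, 0.5, -0.5]
gripper_width: 54.8
gripper_force: 0.0
```

>>> {"api": "send_rows", "payload": {"targets": [[[0, 0, 0.0905, -0.18, 0.048, 0, -1], [0, 0, 0.0905, -0.18, 0.048, 0, -1], [0, 0, 0.0905, -0.18, 0.048, 0, -1], [0, 0, 0.0905, -0.18, 0.048, 0, -1], [0, 0, 0.0905, -0.18, 0.048, 0, -1], [0, 0, 0.0905, 0, 0, 0, -1], [0, 0, 0.0905, 0, 0, 0, -1], [0, 0, 0, 0, 0, -0.1, -1], [0, 0, 0, 0, 0, -0.1, -1]]]}}

```text
time_s: 7.4
ee_pos: [426.0, 253.6, 91.7]
ee_rot: [179.9, -0.1, 61.0]
force: [0.3, -1.0, -0.4]
gripper_width: 91.3
gripper_force: 0.0
```

```bash
python3 - <<'E'
from h import *
s=env.state();print(s['ee_pos'],s['ee_rot'],s['qpos'])
p,d,W,s=wristW('w2.png');find(W,d,['square_a','spray_can'])
E
```

```text
[425.98570113 253.62336862  91.6843199 ] [ 1.79915919e+02 -1.25405632e-01  6.10252983e+01] [ 2.94435893e+01  1.78486058e+01  1.10093342e+02 -7.56172635e-03
  5.19071859e+01  5.84230403e+01]
square_a 0.75 [282. 234.] 3529 z 68 c [425.7 254.8  66.4] circ 426 254 15 body rect ((425.8904113769531, 255.00987243652344), (34.58482360839844, 36.06592559814453), 60.73719787597656)
spray_can 0.61 [374. 356.] 1049 z 83 c [451.5 155.   81.8] circ 451 155 5
```

View pics/w2.png

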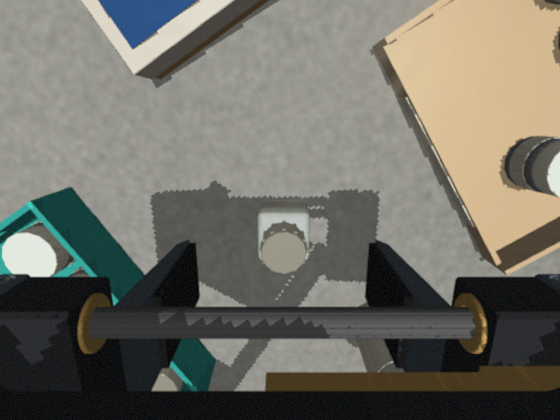

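The bottle is centred and square to the fingers at (283,235), and the jar stands upright in its tray at the right edge. I descend and grip.

>>> {"api": "send_rows", "payload": {"targets": [[[0, 0, 0, 0, 0, -0.2, -1], [0, 0, 0, 0, 0, -0.15, -1], [0, 0, 0, 0, 0, -0.065, 0], [0, 0, 0, 0, 0, 0, 1], [0, 0, 0, 0, 0, 0, 1], [0, 0, 0, 0, 0, 0, 1], [0, 0, 0, 0, 0, 0, 1], [0, 0, 0, 0, 0, 0, 1], [0, 0, 0, 0, 0, 0, 1], [0, 0, 0, 0, 0, 0.1, 1], [0, 0, 0, 0, 0, 0.2, 1], [0, 0, 0, 0, 0, 0.2, 1]]], "grip_force": 20}}

```text
time_s: 8.75
ee_pos: [424.7, 252.8, 108.9]
ee_rot: [-179.9, 0.1, 61.0]
force: [0.8, -0.1, -1.2]
gripper_width: 35.8
gripper_force: 20.0
```

>>> {"api": "send_rows", "payload": {"targets": [[[0, 0, -0.0861, 0.135, -0.1395, 0.1, 1], [0, 0, -0.0861, 0.135, -0.1395, 0.1, 1], [0, 0, -0.0861, 0.135, -0.1395, 0, 1], [0, 0, -0.0861, 0.135, -0.1395, 0, 1], [0, 0, -0.0861, 0.135, -0.1395, 0, 1], [0, 0, -0.0861, 0.135, -0.1395, 0, 1], [0, 0, -0.0861, 0.135, -0.1395, 0, 1], [0, 0, -0.0861, 0.135, -0.1395, 0, 1], [0, 0, 0, 0, 0, -0.2, 1], [0, 0, 0, 0, 0, -0.2, 1], [0, 0, 0, 0, 0, -0.15, 1], [0, 0, 0, 0, 0, -0.07, 1]]]}}

```text
time_s: 9.95
ee_pos: [639.0, 29.7, 20.8]
ee_rot: [180.0, 0.4, -1.0]
force: [-0.3, -0.6, -1.0]
gripper_width: 35.7
gripper_force: 20.0
```

>>> {"api": "send_rows", "payload": {"targets": [[[0, 0, 0, 0, 0, -0.025, 1], [0, 0, 0, 0, 0, -0.01, 1], [0, 0, 0, 0, 0, 0, 1]]]}}

```text
time_s: 10.25
ee_pos: [642.6, 30.2, 18.8]
ee_rot: [-180.0, -0.2, -1.0]
force: [-0.2, -0.8, -1.0]
gripper_width: 36.1
gripper_force: 20.0
```

>>> {"api": "send_rows", "payload": {"targets": [[[0, 0, 0, 0, 0, -0.01, 1], [0, 0, 0, 0, 0, -0.01, 1], [0, 0, 0, 0, 0, 0, 1]]]}}

```text
time_s: 10.55
ee_pos: [642.6, 30.1, 15.2]
ee_rot: [-180.0, -0.2, -1.0]
force: [-1.1, 0.8, 4.7]
gripper_width: 36.1
gripper_force: 20.0
```

>>> {"api": "send_rows", "payload": {"targets": [[[0, 0, 0, 0, 0, 0, 0.3], [0, 0, 0, 0, 0, 0, -0.1], [0, 0, 0, 0, 0, 0, -0.2], [0, 0, 0, 0, 0, 0, -0.2], [0, 0, 0, 0, 0, 0.1, -0.2], [0, 0, 0, 0, 0, 0.24, -0.2], [0, 0, 0, 0, 0, 0.24, -0.2], [0, 0, -0.05, -0.19, -0.136, 0, -1], [0, 0, -0.05, -0.19, -0.136, 0, -1], [0, 0, -0.049, -0.19, -0.136, 0, -1], [0, 0, 0, -0.19, -0.136, 0, -1], [0, 0, 0, -0.19, -0.136, 0, -1]]]}}

```text
time_s: 11.75
ee_pos: [449.8, -106.7, 129.3]
ee_rot: [180.0, -0.0, -14.4]
force: [0.4, -0.4, -0.3]
gripper_width: 90.1
gripper_force: 0.0
```

>>> {"api": "send_rows", "payload": {"targets": [[[0, 0, 0, 0, 0, 0, -1]]]}}

```text
time_s: 11.85
ee_pos: [446.3, -107.6, 129.0]
ee_rot: [179.9, 0.3, -14.6]
force: [0.2, 0.1, 0.1]
gripper_width: 90.9
gripper_force: 0.0
```

```bash
python3 - <<'E'
from h import *
s=env.state();print(s['ee_pos'],s['ee_rot'])
p,d,W,s=wristW('w3.png');find(W,d,['square_a'])
E
```

```text
[ 446.34317332 -107.58218789  129.01014003] [179.9311197    0.25200453 -14.61468191]
square_a 0.64 [28. 18.] 2099 z 51 c [630.2  25.8  50.5] circ 630 25 8 body rect ((626.5670776367188, 28.592967987060547), (10.108939170837402, 33.244056701660156), 11.448885917663574)
square_a 0.55 [278. 204.] 2467 z 68 c [ 452.4 -106.    66.7] circ 453 -106 15 body rect ((452.3706970214844, -105.70387268066406), (35.46228790283203, 35.652252197265625), 76.2347183227539)
```

View pics/w3.png

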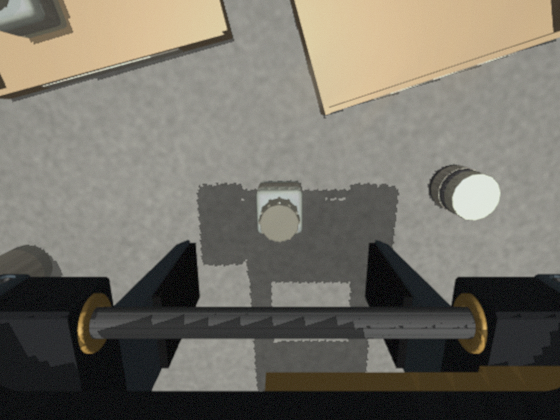

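Bottle b is square to the fingers at (279,205), and the first bottle stands in its tray at the upper left.

>>> {"api": "send_rows", "payload": {"targets": [[[0, 0, 0, 0.015, 0.005, -0.2, -1], [0, 0, 0, 0, 0, -0.2, -1], [0, 0, 0, 0, 0, -0.15, -0.2], [0, 0, 0, 0, 0, -0.05, 0], [0, 0, 0, 0, 0, 0, 1], [0, 0, 0, 0, 0, 0, 1], [0, 0, 0, 0, 0, 0, 1], [0, 0, 0, 0, 0, 0, 1], [0, 0, 0, 0, 0, 0, 1], [0, 0, 0, 0, 0, 0.1, 1], [0, 0, 0, 0, 0, 0.2, 1], [0, 0, 0, 0, 0, 0.2, 1]]]}}

```text
time_s: 13.15
ee_pos: [453.7, -104.8, 110.3]
ee_rot: [180.0, 0.1, -14.4]
force: [1.3, -0.9, -0.8]
gripper_width: 35.9
gripper_force: 20.0
```

>>> {"api": "send_rows", "payload": {"targets": [[[0, 0, 0.037, 0.2325, 0.0725, 0, 1], [0, 0, 0.037, 0.2325, 0.0725, 0, 1], [0, 0, 0.037, 0.2325, 0.0725, 0, 1], [0, 0, 0.038, 0.2325, 0.0725, 0, 1], [0, 0, 0, 0, 0, 0, 1], [0, 0, 0, 0, 0, -0.2, 1], [0, 0, 0, 0, 0, -0.15, 1], [0, 0, 0, 0, 0, -0.07, 1], [0, 0, 0, 0, 0, -0.03, 1], [0, 0, 0, 0, 0, -0.01, 1], [0, 0, 0, 0, 0, 0, 1]]]}}

```text
time_s: 14.25
ee_pos: [641.3, -47.2, 18.6]
ee_rot: [180.0, -0.1, -1.0]
force: [-0.1, -0.5, -2.0]
gripper_width: 35.9
gripper_force: 20.0
```

>>> {"api": "send_rows", "payload": {"targets": [[[0, 0, 0, 0, 0, -0.01, 1], [0, 0, 0, 0, 0, 0, 1]]]}}

```text
time_s: 14.45
ee_pos: [641.7, -47.2, 16.8]
ee_rot: [180.0, -0.2, -1.0]
force: [1.1, 0.2, 2.0]
gripper_width: 36.0
gripper_force: 20.0
```

>>> {"api": "send_rows", "payload": {"targets": [[[0, 0, 0, 0, 0, -0.005, 0.8], [0, 0, 0, 0, 0, 0, 0.3], [0, 0, 0, 0, 0, 0, -0.1], [0, 0, 0, 0, 0, 0, -0.2], [0, 0, 0, 0, 0, 0, -0.2], [0, 0, 0, 0, 0, 0.1, -0.2], [0, 0, 0, 0, 0, 0.24, -0.2], [0, 0, 0, 0, 0, 0.24, -0.2]]]}}

```text
time_s: 15.25
ee_pos: [639.6, -46.9, 130.3]
ee_rot: [-180.0, 0.2, -1.0]
force: [0.5, -0.6, 0.3]
gripper_width: 55.2
gripper_force: 0.0
```

>>> {"api": "send_rows", "payload": {"targets": [[[0, 0, 0, -0.153, -0.147, 0, -1], [0, 0, 0, -0.153, -0.147, 0, -1], [0, 0, 0, -0.153, -0.147, 0, -1], [0, 0, 0, -0.153, -0.147, 0, -1], [0, 0, 0, -0.153, -0.147, 0, -1], [0, 0, 0, -0.153, -0.147, 0, -1], [0, 0, 0, -0.153, -0.147, 0, -1], [0, 0, 0, 0, 0, -0.2, -1], [0, 0, 0, 0, 0, -0.1, -1], [0, 0, 0, 0, 0, 0, -1]]]}}

```text
time_s: 16.25
ee_pos: [423.9, -251.8, 67.9]
ee_rot: [-179.8, 0.3, -1.0]
force: [-0.4, -0.2, -0.5]
gripper_width: 90.8
gripper_force: 0.0
```

```bash
python3 - <<'E'
from h import *
s=env.state();print(s['ee_pos'],s['ee_rot'])
p,d,W,s=wristW('w4.png');find(W,d,['jar_a'])
E
```

```text
[ 423.92449765 -251.84539568   67.92312254] [-179.80938384    0.32395843   -1.04358115]
jar_a 0.81 [285. 239.] 3595 z 44 c [ 427.2 -254.    42.9] circ 427 -254 18
```

>>> {"api": "send_rows", "payload": {"targets": [[[0, 0, 0, 0.01, -0.01, -0.2, -1], [0, 0, 0, 0, 0, -0.07, -0.3], [0, 0, 0, 0, 0, -0.02, 0], [0, 0, 0, 0, 0, 0, 1], [0, 0, 0, 0, 0, 0, 1], [0, 0, 0, 0, 0, 0, 1], [0, 0, 0, 0, 0, 0, 1], [0, 0, 0, 0, 0, 0, 1], [0, 0, 0, 0, 0, 0.1, 1], [0, 0, 0, 0, 0, 0.2, 1], [0, 0, 0, 0, 0, 0.2, 1], [0, 0, 0, 0, 0, 0.2, 1]]]}}

```text
time_s: 17.55
ee_pos: [427.9, -254.5, 153.8]
ee_rot: [-180.0, 0.0, -1.0]
force: [0.5, 0.7, -1.6]
gripper_width: 37.3
gripper_force: 20.0
```

>>> {"api": "send_rows", "payload": {"targets": [[[0, 0, 0.014, 0.0717, 0.2233, 0, 1], [0, 0, 0.014, 0.0717, 0.2233, 0, 1], [0, 0, 0.014, 0.0717, 0.2233, 0, 1], [0, 0, 0.014, 0.0717, 0.2233, 0, 1], [0, 0, 0, 0.0717, 0.2233, 0, 1], [0, 0, 0, 0.0717, 0.2233, 0, 1], [0, 0, 0, 0.0717, 0.2233, 0, 1], [0, 0, 0, 0.0717, 0.2233, 0, 1], [0, 0, 0, 0.0717, 0.2233, 0, 1], [0, 0, 0, 0.0717, 0.2233, 0, 1], [0, 0, 0, 0.0717, 0.2233, 0, 1], [0, 0, 0, 0.0717, 0.2233, 0, 1]]]}}

```text
time_s: 18.75
ee_pos: [600.5, 283.0, 152.2]
ee_rot: [180.0, 0.0, 4.1]
force: [0.4, -0.5, -1.2]
gripper_width: 37.1
gripper_force: 20.0
```

>>> {"api": "send_rows", "payload": {"targets": [[[0, 0, 0, 0, 0, -0.1, 1], [0, 0, 0, 0, 0, -0.2, 1], [0, 0, 0, 0, 0, -0.2, 1], [0, 0, 0, 0, 0, -0.1, 1], [0, 0, 0, 0, 0, -0.05, 1], [0, 0, 0, 0, 0, 0, 1]]]}}

```text
time_s: 19.35
ee_pos: [599.6, 280.8, 21.0]
ee_rot: [179.9, 0.2, 4.1]
force: [0.5, -0.7, -0.8]
gripper_width: 37.2
gripper_force: 20.0
```

>>> {"api": "send_rows", "payload": {"targets": [[[0, 0, 0, 0, 0, -0.015, 1], [0, 0, 0, 0, 0, -0.01, 1], [0, 0, 0, 0, 0, 0, 1]]]}}

```text
time_s: 19.65
ee_pos: [600.9, 281.3, 18.4]
ee_rot: [-180.0, -0.1, 4.0]
force: [-0.2, -0.8, -0.7]
gripper_width: 36.9
gripper_force: 20.0
```

>>> {"api": "send_rows", "payload": {"targets": [[[0, 0, 0, 0, 0, -0.01, 1], [0, 0, 0, 0, 0, -0.005, 1], [0, 0, 0, 0, 0, 0, 1]]]}}

```text
time_s: 19.95
ee_pos: [601.1, 281.5, 16.9]
ee_rot: [-180.0, -0.1, 4.1]
force: [-1.7, -1.4, 8.3]
gripper_width: 36.8
gripper_force: 20.0
```

>>> {"api": "send_rows", "payload": {"targets": [[[0, 0, 0, 0, 0, 0, 0.3], [0, 0, 0, 0, 0, 0, -0.1], [0, 0, 0, 0, 0, 0, -0.2], [0, 0, 0, 0, 0, 0, -0.2], [0, 0, 0, 0, 0, 0.1, -0.2], [0, 0, 0, 0, 0, 0.24, -0.2], [0, 0, 0, 0, 0, 0.24, -0.2], [0, 0, 0, 0, 0, 0.24, -1], [0, 0, 0, 0, 0, 0.15, -1]]]}}

```text
time_s: 20.85
ee_pos: [601.5, 281.6, 212.6]
ee_rot: [-179.9, -0.3, 4.1]
force: [0.7, 0.7, 0.5]
gripper_width: 68.2
gripper_force: 0.0
```

>>> {"api": "send_rows", "payload": {"targets": [[[0, 0, 0, -0.15, -0.146, 0, -1], [0, 0, 0, -0.15, -0.146, 0, -1], [0, 0, 0, -0.15, -0.146, 0, -1], [0, 0, 0, -0.15, -0.146, 0, -1], [0, 0, 0, -0.15, -0.146, 0, -1], [0, 0, 0, 0, 0, 0, -1], [0, 0, 0, 0, 0, 0, -1]]]}}

```text
time_s: 21.55
ee_pos: [450.4, 134.9, 208.8]
ee_rot: [-180.0, -0.1, 4.0]
force: [0.4, 0.6, -0.0]
gripper_width: 91.0
gripper_force: 0.0
```

```bash
python3 - <<'E'
from h import *
s=env.state();print(s['ee_pos'],s['ee_rot'])
p,d,W,s=wristW('w5.png');find(W,d,['spray_can','jar_a'])
E
```

```text
[450.37632913 134.86081246 208.75818071] [-1.79977326e+02 -7.55915633e-02  3.99272696e+00]
spray_can 0.94 [282. 210.] 2876 z 126 c [451.3 136.1 124.8] circ 451 136 19 
jar_a 0.76 [218.  15.] 1754 z 48 c [604.  206.5  47. ] circ 608 206 18 
jar_a 0.55 [131.  24.] 2192 z 48 c [596.6 281.8  46.9] circ 599 282 19
```

View pics/w5.png

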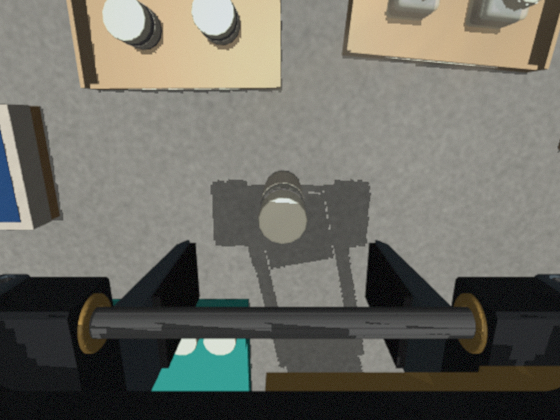

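Both jars stand in the tray at (127,20) and (215,15), the squares stand in theirs, and the can is centred at (283,215).

>>> {"api": "send_rows", "payload": {"targets": [[[0, 0, 0, 0.005, 0.005, -0.1, -1], [0, 0, 0, 0, 0, -0.2, -1], [0, 0, 0, 0, 0, -0.2, -1], [0, 0, 0, 0, 0, -0.15, -1], [0, 0, 0, 0, 0, -0.1, 0], [0, 0, 0, 0, 0, 0, 1], [0, 0, 0, 0, 0, 0, 1], [0, 0, 0, 0, 0, 0, 1], [0, 0, 0, 0, 0, 0, 1], [0, 0, 0, 0, 0, 0, 1], [0, 0, 0, 0, 0, 0, 1]]], "grip_force": 25}}

```text
time_s: 22.8
ee_pos: [451.8, 136.2, 59.0]
ee_rot: [-180.0, -0.1, 4.1]
force: [0.2, -0.0, 1.2]
gripper_width: 39.6
gripper_force: 24.9
```

>>> {"api": "send_rows", "payload": {"targets": [[[0, 0, 0, 0, 0, 0.1, 1], [0, 0, 0, 0, 0, 0.2, 1], [0, 0, 0, 0, 0, 0.15, 1]]]}}

```text
time_s: 23.1
ee_pos: [451.5, 136.1, 150.0]
ee_rot: [-180.0, -0.0, 4.0]
force: [1.1, 0.4, -1.5]
gripper_width: 38.9
gripper_force: 24.9
```

>>> {"api": "send_rows", "payload": {"targets": [[[0, 0, 0, 0.0642, -0.2144, 0, 1], [0, 0, 0, 0.0642, -0.2144, 0, 1], [0, 0, 0, 0.0642, -0.2144, 0, 1], [0, 0, 0, 0.0642, -0.2144, 0, 1], [0, 0, 0, 0.0642, -0.2144, 0, 1], [0, 0, 0, 0.0642, -0.2144, 0, 1], [0, 0, 0, 0.0642, -0.2144, 0, 1], [0, 0, 0, 0.0642, -0.2144, 0, 1], [0, 0, 0, 0.0642, -0.2144, 0, 1], [0, 0, 0, 0, 0, 0, 1]]]}}

```text
time_s: 24.1
ee_pos: [568.1, -255.1, 147.9]
ee_rot: [179.8, -0.1, 3.8]
force: [0.0, 0.9, -1.4]
gripper_width: 39.5
gripper_force: 24.9
```

```bash
python3 - <<'E'
from h import *
grab('side','s3.png');print(env.state()['ee_pos'])
a=cv2.imread('pics/s3.png');cv2.imwrite('pics/s3c.png',cv2.resize(a[80:340,150:350],(600,780)[::1],interpolation=cv2.INTER_CUBIC)[:600])
E
```

```text
[ 567.00608921 -252.20483646  147.6713084 ]
```

View pics/s3c.png

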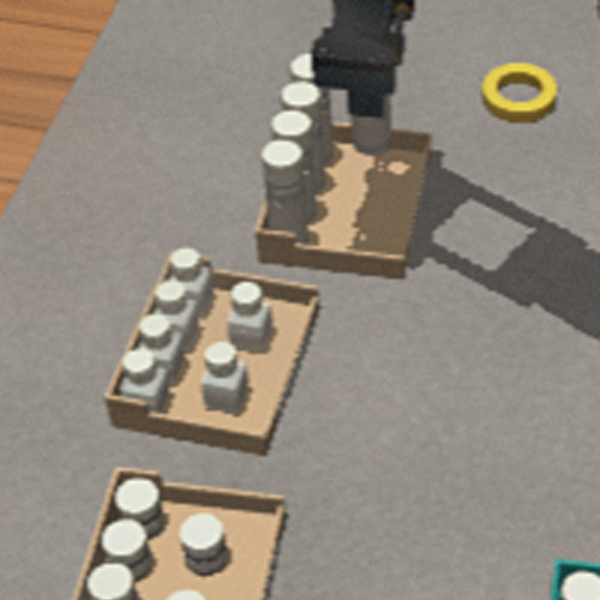

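The can hangs over the middle of its tray's empty floor at about (370,130). The squares and jars stand upright in their trays. I lower it.

>>> {"api": "send_rows", "payload": {"targets": [[[0, 0, 0, 0, 0, -0.1, 1], [0, 0, 0, 0, 0, -0.15, 1], [0, 0, 0, 0, 0, -0.1, 1], [0, 0, 0, 0, 0, -0.04, 1], [0, 0, 0, 0, 0, -0.015, 1], [0, 0, 0, 0, 0, 0, 1]]]}}

```text
time_s: 24.75
ee_pos: [567.3, -249.4, 67.9]
ee_rot: [180.0, -0.0, 4.1]
force: [0.3, -0.4, -1.8]
gripper_width: 39.3
gripper_force: 24.9
```

>>> {"api": "send_rows", "payload": {"targets": [[[0, 0, 0, 0, 0, -0.01, 1], [0, 0, 0, 0, 0, 0, 1]]]}}

```text
time_s: 24.95
ee_pos: [567.4, -249.9, 66.2]
ee_rot: [180.0, -0.1, 4.1]
force: [0.8, -0.1, -1.3]
gripper_width: 39.3
gripper_force: 24.9
```

>>> {"api": "send_rows", "payload": {"targets": [[[0, 0, 0, 0, 0, -0.01, 1], [0, 0, 0, 0, 0, -0.003, 1], [0, 0, 0, 0, 0, 0, 1]]]}}

```text
time_s: 25.25
ee_pos: [567.1, -249.9, 63.1]
ee_rot: [180.0, -0.0, 4.0]
force: [-0.7, 0.3, -0.4]
gripper_width: 39.5
gripper_force: 24.9
```

>>> {"api": "send_rows", "payload": {"targets": [[[0, 0, 0, 0, 0, -0.005, 1], [0, 0, 0, 0, 0, 0, 0.6], [0, 0, 0, 0, 0, 0, 0.3], [0, 0, 0, 0, 0, 0, 0], [0, 0, 0, 0, 0, 0, -0.2], [0, 0, 0, 0, 0, 0, -0.4], [0, 0, 0, 0, 0, 0.1, -0.4], [0, 0, 0, 0, 0, 0.2, -0.4], [0, 0, 0, 0, 0, 0.24, -0.4], [0, 0, 0, 0, 0, 0.24, -0.4], [0, 0, 0, -0.1, 0, 0.15, -0.4], [0, 0, 0, -0.2, 0, 0, -0.4]]]}}

```text
time_s: 26.45
ee_pos: [510.5, -251.1, 252.5]
ee_rot: [179.7, -0.6, 4.1]
force: [-0.6, -0.1, -0.4]
gripper_width: 63.8
gripper_force: 0.0
```

>>> {"api": "send_rows", "payload": {"targets": [[[0, 0, 0, -0.24, 0, 0, -1], [0, 0, 0, -0.24, 0, 0, -1], [0, 0, 0, 0, 0, 0, -1], [0, 0, 0, 0, 0, 0, -1]]]}}

```text
time_s: 26.85
ee_pos: [410.7, -250.0, 248.2]
ee_rot: [180.0, -0.1, 4.0]
force: [1.0, -0.7, 0.7]
gripper_width: 89.9
gripper_force: 0.0
```

```bash
python3 - <<'E'
from h import *
p,d=grab('side','s4.png');W=world('side',d)
C={'jar':(628,245,4),'squ':(665,-9,-1),'spr':(595,-248,3.3)}
for k in('jar_a','square_a','spray_can'):
    for r in optics.silhouettes('side',k):
        q=W[r['mask']&(d>0)];z=np.percentile(q[:,2],95);t=q[q[:,2]>z-5];c=(t.min(0)+t.max(0))/2
        x,y,a=C[k[:3]];l=Ro.from_euler('z',-a,degrees=True).apply([c[0]-x,c[1]-y,0])
        print(k,round(r['conf'],2),len(q),'top',round(z),'local',np.round(l[:2]))
a=cv2.imread('pics/s4.png');cv2.imwrite('pics/s4c.png',cv2.resize(a[80:340,150:350],(460,598),interpolation=cv2.INTER_CUBIC))
E
```

```text
jar_a 0.8 275 top 50 local [-26.  42.]
jar_a 0.66 292 top 49 local [-20. -36.]
square_a 0.74 320 top 72 local [-22.  42.]
square_a 0.64 297 top 71 local [-22. -35.]
spray_can 0.74 443 top 129 local [-28.   3.]
```

View pics/s4c.png

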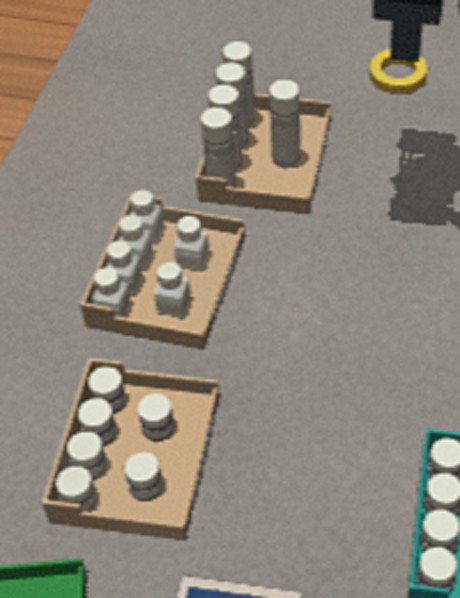

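All five stand upright in their trays: the can at (285,120), the squares at (190,240) and (172,288), and the jars at (155,415) and (143,475). The tape and kit box are untouched.

```bash
python3 -c "
from workcell import env
print(env.job_done())"
```

```text
the job is handed in; nothing more can be done
None
```

I handed the job in at about 27 s: both jars, both square bottles and the spray can stand upright in their cardboard trays in front of the rows, and the kit box and tape were left alone; the judge's result was not reported.

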